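# Load and start the desktop engraver

### The arm

A 6-joint arm with a two-finger parallel gripper is mounted at the origin on a cart in front of the work surface, level with it; the furniture and walls round the work are solid. World frame = base frame: x ahead of the robot, y to its left, z up, the work surface at z = 0. Lengths are in mm, angles in rad, forces in N, time in s.
With the tool pointing down it reaches from about 300 to 750 mm from the base axis. Payload 8.5 kg.
Tool frame: the origin (TCP) lies midway between the tips of the shut fingers; the grasp point (between the pads) lies robot.pinch_z behind it (robot.pinch_z is the distance from the TCP to the grasp point, in mm); z points along the fingers, y is the line along which they close (so a half turn about z gives the same grasp; the last joint's range is limited). The gripper opens to 85 mm and grips with 20 to 120 N. Pads are 22 mm wide; open, the fingers measure 114 mm over their backs; the gripper's body (76 mm by 85 mm) begins 54 mm behind the grasp point. The pads swing forward as they close: fully open they stand 13 mm farther back than shut.
Start: joints at [0.946, 0.381, 1.297, -0, 1.464, -0.215], TCP at [219.124, 504.445, 231.322] pointing down, gripper open.
Joint ranges: [-3.11, 3.11], [-0.89, 2.33], [0.22, 2.48], [-1.42, 4.56], [0.17, 2.85], [-2.88, 2.88]. Speed limits (rad/s): [2.39, 2.39, 3.14, 3.14, 3.14, 3.14].

### API

Orientations are given as a rotation vector (axis times angle).
In Python, from cell import robot gives the robot as it stands.
- The arm moves only by the shell command python3 nudge.py 'ROWS' [OPENING] [FORCE]. ROWS is a JSON object whose key "segments" holds a list of rows, 1 to 5 of them, each of 6 numbers: dx, dy, dz in mm, then a rotation vector rx, ry, rz in rad; each row shifts and turns the commanded pose from where the row before left it, along the tool's axes as they then stand; what a row does not reach is not made up. A row lasts 1/10 s, in which the tool goes at most 50 mm and 0.15 rad, less where a joint would pass 70% of its speed; a pose out of reach is approached as far as the arm can. OPENING is the opening from 0.0 (shut) to 1.0 (fully open), set as the command begins (- or left out keeps the last). The fingers move at their own pace and stop on an object; FORCE is the grip in N (left out, the last holds). Time passes only in rows, so rows that do not move let the fingers close. It prints the time, the measured TCP pose, the force, the opening and the grip force at its end. Input that does not fit is refused with a message, and nothing moves.
- robot.state(): the state, without advancing time (a new reading comes with each control period).
- robot.snapshot(name): name is "side" or "top"; returns a dict with "frame" (400x640x3 uint8, red, green, blue), "depth" (400x640 float32, mm along the optical axis (not along the pixel's ray), 0 where there is no reading), "intrinsics" (3x3 intrinsics, pixels), "distortion" ([k1, k2, p1, p2, k3] as OpenCV has them; the pictures are not rectified), "origin" and "orientation" of the camera in the world. Camera axes: x right, y up, looking along -z (the intrinsics and any distortion apply to the point x, -y, -z); pixel columns grow to the right and rows downward; lengths in mm; the calibration is good to about 2 mm. A picture is of the moment at which its call begins.
- robot.finish_job(): hands the job in; it is judged then, once.
The state is a dict: "time_s": time; "joint_positions": joint angles; "joint_vel": joint speeds; "effort": joint torques, N m; "tcp_pos": TCP position; "tool_rot": TCP orientation; "contact_force": force on the tool from outside, world axes, zero at the start; "ft_torque": the same for the moment, N m; "opening": opening from 0.0 (shut) to 1.0 (fully open); "finger_force": force on a finger pad.
Only numpy, scipy, OpenCV 4.12 (cv2) and the standard library are available. Lean on these libraries where they do the work, as an engineer would, in place of code of your own. Each camera call takes 0.05 s, during which the arm holds its last target. There are 200 camera calls.

### The job

Get the desktop engraver ready and start it: slide the pine block on its bed into the squaring stop, so that it lies flat and snug against both the rear and the left steel rule, and then lower the hinged amber guard gently until it is fully shut. With the guard shut, press the buttons on the control plate one at a time, each fully down and let up again before the next: first blue (reset), then white (extractor), then green (start). Keep off the red mushroom stop button, press nothing while the guard is open, and leave the other things on the bench and on the hood where they are.

Things in the scene. Friction and masses are not known exactly. Their poses are not given: they have to be found in the camera images.
- engraver: Desktop engraver, dark grey, 340 (x) by 425 (y) by 135 mm high, fixed; turned by up to 9 degrees. Origin: middle of its underside, on the worktop; its x points away from the robot, y to the left, z up. Bed on its left, control plate on its right; over the rear, x 0.062 to 0.172 m, a hood 135 mm high over the whole width.
- bed (a point): Middle of the engraver's open dark grey slotted bed, on its top, 40 mm above the worktop; axes parallel to the engraver's. Walls round it rise 50 mm above the bed: the front wall's inner face is at x -0.085 m, the right wall's at y -0.129, the left wall's (behind the left rule) at y 0.149.
- control_plate (a point): Middle of the aluminium control plate, on its top, 80 mm above the worktop, 214 (x) by 112 (y) mm; axes parallel to the engraver's. The stop button and the other three stand on it in one row along x; the hood's front face is 113 mm to +x of here.
- stop_corner (a point): Inner corner of the squaring stop, at bed height: two steel rules 12 mm high, 18 mm wide, screwed to the bed. The rear rule's face is the plane x = 0 of this frame and runs 232 mm to -y; the left rule's face is the plane y = 0 and runs 147 mm to -x. Axes parallel to the engraver's.
- pine_block: Loose softwood block lying on the bed, 63 (x) by 115 (y) by 30 mm high, about 0.11 kg. Origin: middle of its underside. Starts 20 to 50 mm short of the rear rule and 35 to 75 mm short of the left rule, up to 11 degrees askew. When home its origin is at x -0.0315, y -0.0575, z 0 in the frame of stop_corner.
- guard (a joint): Angle of the hinged guard (rad): 0 shut (level, on the walls), starts open at 1.45 to 1.6 (about upright), stop at 1.65. Friction hinge: it stays where it is left and moves with about 3 N at its free edge. Dark frame with an amber window, 293 mm wide (y), 218 mm from hinge to free edge, 10 mm thick, with a 90 mm wide lip in mid edge that stands 12 mm further out.
- guard_hinge (a point): Middle of the guard's hinge line, which runs along the engraver's y, 100 mm above the worktop; axes parallel to the engraver's. The guard's smooth outer face is the plane through this line; shut, it reaches from here towards the robot at this height; open, it stands up from here and its outer face looks away from the robot.
- guard_edge (a point): Middle of the guard's free edge, on its outer face, 218 mm from the hinge line (without the lip). Moves with the guard; it is the front edge when shut.
- blue_button (a joint): Blue round push button with a steel bezel; cap 27 mm across, its top 15 mm above the control plate when up. Joint: 0 up, 0.006 m fully pressed (downwards); spring, starts to move at 1.4 N, fully down at 4.5 N, springs back when let go. Reset.
- blue_button_top (a point): Middle of the top of the blue cap.
- white_button (a joint): White round push button with a steel bezel; cap 27 mm across, its top 15 mm above the control plate when up. Joint: 0 up, 0.006 m fully pressed (downwards); spring, starts to move at 1.4 N, fully down at 4.5 N, springs back when let go. Extractor.
- white_button_top (a point): Middle of the top of the white cap. The three buttons stand in one row along the engraver's x, 50 mm apart; which colour has which place changes from start to start.
- green_button (a joint): Green round push button with a steel bezel; cap 27 mm across, its top 15 mm above the control plate when up. Joint: 0 up, 0.006 m fully pressed (downwards); spring, starts to move at 1.4 N, fully down at 4.5 N, springs back when let go. Start.
- green_button_top (a point): Middle of the top of the green cap.
- stop_button (a joint): Red mushroom stop button on a yellow disc, 39 mm across, at the robot's end of the row, 65 mm from the nearest of the other three; its top is 26 mm above the control plate. Joint: 0 up, 0.006 m pressed. Not to be pressed.
- stop_button_top (a point): Middle of the top of the red mushroom.
- parts_case: Bystander: clear case of brad nails, 94 x 56 x 27 mm, lying on the engraver's hood. Origin: middle of its underside.
- tape_roll: Bystander: roll of masking tape, 104 mm across, 24 mm high, lying left of the engraver. Origin: middle of its underside.
- screwdriver: Bystander: screwdriver with an amber handle, 208 mm long, 28 mm high, left of the engraver. Origin: middle of its underside.
- oak_offcut: Bystander: oak offcut, 106 x 86 x 48 mm, right of the engraver. Origin: middle of its underside.
- stud_chip: Bystander: softwood offcut standing on end, 30 x 45 x 60 mm, right of the engraver. Origin: middle of its underside.
- glue_tube: Bystander: tube with a red cap, 106 mm long, 21 mm high, right of the engraver. Origin: middle of its underside.
- marker_blue: Bystander: blue felt marker, 106 mm long, 13 mm high, right of the engraver. Origin: middle of its underside.

How it is judged (in metres and radians):
On the way, in this order (a step that is already met when the one before it is completed fails the run):
1. the pine block lies flat in the corner of the squaring stop, snug against both rules (x of pine_block in the frame of stop_corner between -0.035 and -0.0285 m and y of pine_block in the frame of stop_corner between -0.061 and -0.0545 m and z of pine_block in the frame of stop_corner between -0.004 and 0.004 m and angle between the x axis of pine_block and the x axis of engraver, either way round below 0.035 rad and angle between pine_block's own z axis and vertical below 0.05 rad and value of joint guard above 0.3 rad), for 0.2 s.
2. the guard is shut over it (value of joint guard below 0.04 rad and x of pine_block in the frame of stop_corner between -0.035 and -0.0285 m and y of pine_block in the frame of stop_corner between -0.061 and -0.0545 m and z of pine_block in the frame of stop_corner between -0.004 and 0.004 m and angle between the x axis of pine_block and the x axis of engraver, either way round below 0.035 rad and angle between pine_block's own z axis and vertical below 0.05 rad), for 0.2 s.
3. the blue button alone is pressed fully down, with the guard shut and the block in its corner (all of step 2 and value of joint blue_button above 0.0045 m and value of joint each of white_button, green_button below 0.0012 m), for 0.06 s.
4. the white button alone is pressed fully down, with the guard shut and the block in its corner (all of step 2 and value of joint white_button above 0.0045 m and value of joint each of blue_button, green_button below 0.0012 m), for 0.06 s.
5. the green button alone is pressed fully down, with the guard shut and the block in its corner (all of step 2 and value of joint green_button above 0.0045 m and value of joint each of blue_button, white_button below 0.0012 m), for 0.06 s.
At the end, for the whole second after the job is handed in: The pine block lies flat in the corner, within 3.5 mm of both rules and within 2 degrees of square; the guard is shut (within 0.04 rad); all four buttons are up again (within 1.2 mm) (all of step 2 and linear speed of pine_block below 0.01 m/s and value of joint each of blue_button, white_button, green_button, stop_button below 0.0012 m); the robot touches nothing.
It fails at once if the red stop button is pressed (more than 2 mm) (value of joint stop_button above 0.002 m).
It fails at once if two of the buttons are pressed at the same time (value of joint each of blue_button, white_button above 0.003 m or value of joint each of blue_button, green_button above 0.003 m or value of joint each of white_button, green_button above 0.003 m).
It fails at once if a button is pressed while the guard is open (value of joint guard above 0.1 rad and value of joint any of blue_button, white_button, green_button above 0.003 m).
It fails at once if the guard is slammed (falls shut faster than 3 rad/s) (velocity of joint guard below -3 rad/s).
It fails at once if one of the other things is moved by more than 25 mm (distance of any of parts_case, tape_roll, oak_offcut, stud_chip, glue_tube, screwdriver, marker_blue from where it was at the start of the episode above 0.025 m).
It also fails if it takes over 64 s, if anything falls off the work surface, if the arm or the gripper's body presses on something with over 40 N, if the wrist force passes 120 N, or if a joint passes its speed limit or range.

## Working session

There is one attempt and no reset: what is moved stays moved. The work goes in short steps, Python scripts to look and compute and a shell command to move; the robot and the scene stay as the last step left them, time stands still between calls to the robot, and variables do not carry over. Pictures are saved under pics/ and viewed, at most 10 in all, crops included, and the job is handed in when it is done.

```bash
ls; mkdir -p pics
cat > h.py <<'E'
import numpy as np, cv2
from cell import robot
from scipy.spatial.transform import Rotation as R
def snap(n):
    s=robot.snapshot(n); s['R']=None
    o=np.array(s['orientation'],float)
    s['R']=o if o.shape==(3,3) else R.from_rotvec(o).as_matrix()
    return s
def cloud(s):
    h,w=s['depth'].shape
    u,v=np.meshgrid(np.arange(w),np.arange(h))
    p=np.stack([u,v],-1).reshape(-1,1,2).astype(np.float64)
    q=cv2.undistortPoints(p,np.array(s['intrinsics'],float),np.array(s['distortion'],float)).reshape(h,w,2)
    d=s['depth'].astype(float)
    c=np.stack([q[...,0]*d,-q[...,1]*d,-d],-1)
    P=c@s['R'].T+np.array(s['origin'])
    P[d==0]=np.nan
    return P
E
python3 - <<'E'
from h import *
print(robot.state(), robot.pinch_z)
for n in ("top","side"):
    s=snap(n); print(n,s['origin'],s['orientation'],s['intrinsics'],s['distortion'])
    cv2.imwrite(f'pics/{n}0.png',s['frame'][...,::-1])
    np.savez(f'{n}0.npz',P=cloud(s),f=s['frame'])
E
```

```text
cell.py
nudge.py
pics
{'time_s': 0.0, 'joint_positions': array([ 9.45701679e-01,  3.81187363e-01,  1.29825788e+00, -1.72921210e-05,
        1.46360572e+00, -2.15312995e-01]), 'joint_vel': array([ 6.75929749e-04, -1.63398284e-03, -1.90841631e-03,  6.18655516e-05,
        1.07343084e-03, -6.04452052e-04]), 'effort': array([ 5.13769410e-04, -4.48471355e+01, -2.31280929e+01, -1.46808106e-04,
        4.80116112e-03, -2.21307772e-06]), 'tcp_pos': array([218.96076125, 504.21333657, 230.71739077]), 'tool_rot': array([-6.39068438e-01, -3.07531340e+00,  2.10205694e-03]), 'contact_force': array([ 0.38926189, -0.9771526 , -0.53807993]), 'ft_torque': array([-0.00381218,  0.02362994,  0.00583889]), 'finger_force': 0.0, 'opening': 1.001377445907658} 18.700000000000003
top [  94.26536761  132.63570371 1687.55121192] [ 0.2058175  -0.27465618 -1.80889948] [[509.98930117   0.         319.62870753]
 [  0.         509.98930117 203.08032631]
 [  0.           0.           1.        ]] [-0.05950997  0.          0.          0.          0.        ]
side [ 144.68228846 -870.846709    874.93939178] [ 0.89696841 -0.19231448 -0.44820422] [[430.45712695   0.         318.49321944]
 [  0.         430.45712695 195.17881363]
 [  0.           0.           1.        ]] [-0.09713585  0.          0.          0.          0.        ]
```

View pics/top0.png

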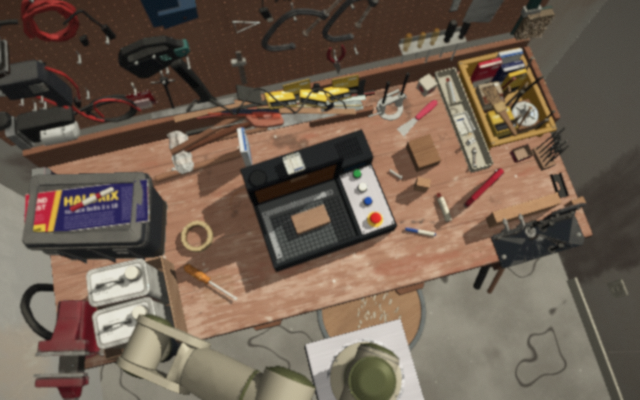

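View pics/side0.png

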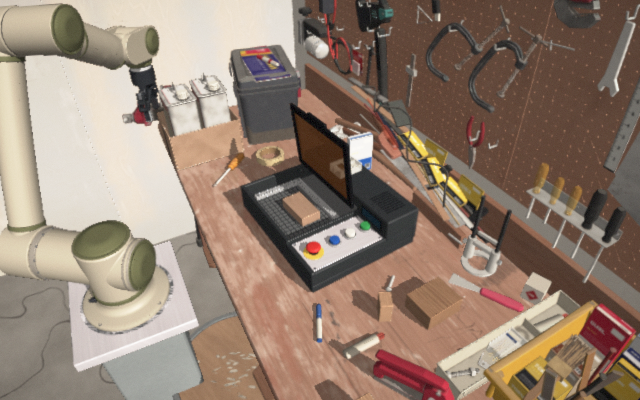

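```bash
cat > fit.py <<'E'
from h import *
d=np.load('top0.npz');P=d['P'];f=d['f'];hsv=cv2.cvtColor(f,cv2.COLOR_RGB2HSV)
def near(u,v,r,m):
    M=np.zeros(m.shape,bool);M[v-r:v+r+1,u-r:u+r+1]=1;return m&M
H,S,V=[hsv[...,i].astype(int) for i in range(3)]
C={'red':near(375,218,9,((H<7)|(H>173))&(S>150)),'blue':near(367,201,7,(H>95)&(H<125)&(S>110)),
'white':near(362,188,4,(S<40)&(V>200)),'green':near(356,174,7,(H>45)&(H<90)&(S>90)),'block':near(310,219,24,(H>5)&(H<20)&(S>60)&(V>110))}
B={}
for k,m in C.items():
    p=P[m];p=p[~np.isnan(p[:,0])];zs=np.median(p[:,2]);q=p[abs(p[:,2]-zs)<6]
    B[k]=q.mean(0);print(k,m.sum(),np.round(q.mean(0),1),np.round(zs,1))
    if k=='block':
        r=cv2.minAreaRect(q[:,:2].astype(np.float32));print(r)
v=B['green']-B['red'];yaw=np.arctan2(v[1],v[0]);print('yaw',yaw,np.hypot(*v[:2]))
# ortho resample in yaw frame centred on red
c,s_=np.cos(yaw),np.sin(yaw);Ri=np.array([[c,s_],[-s_,c]])
L=(P[...,:2]-B['red'][:2])@Ri.T
np.savez('L.npz',L=L,z=P[...,2])
W=np.full((420*2,460*2,3),0,np.uint8)
from scipy.interpolate import griddata
ok=~np.isnan(P[...,2])&(abs(L[...,0]-120)<300)&(abs(L[...,1]-120)<350)
gx,gy=np.meshgrid(np.linspace(280,-100,570),np.linspace(380,-100,720),indexing='ij')
z=griddata(L[ok],P[...,2][ok],(gx,gy));
col=np.stack([griddata(L[ok],f[...,i][ok],(gx,gy)) for i in range(3)],-1)
np.savez('ortho.npz',z=z,col=col,gx=gx,gy=gy)
im=np.nan_to_num(col).astype(np.uint8)[...,::-1].copy()
for t in range(-100,300,50):
    i=int((280-t)*1.5);cv2.line(im,(0,i),(8,i),(0,255,255),1);cv2.putText(im,str(t),(10,i+4),0,.35,(0,255,255),1)
for t in range(-100,380,50):
    i=int((380-t)*1.5);cv2.line(im,(i,0),(i,8),(0,255,255),1);cv2.putText(im,str(t),(i-8,20),0,.35,(0,255,255),1)
cv2.imwrite('pics/ortho.png',im)
E
python3 fit.py
```

```text
red 75 [ 471.8 -157.3  103.7] 103.9
blue 42 [ 534.4 -151.    94.4] 94.4
white 41 [ 586.7 -149.1   93.8] 93.0
green 58 [ 635.7 -142.4   94.5] 93.9
block 652 [529.4  44.3  69.1] 68.9
((529.8579711914062, 44.67411422729492), (61.9391975402832, 113.73257446289062), 6.330190181732178)
yaw 0.09046829348608267 164.5829470164845
```

View pics/ortho.png

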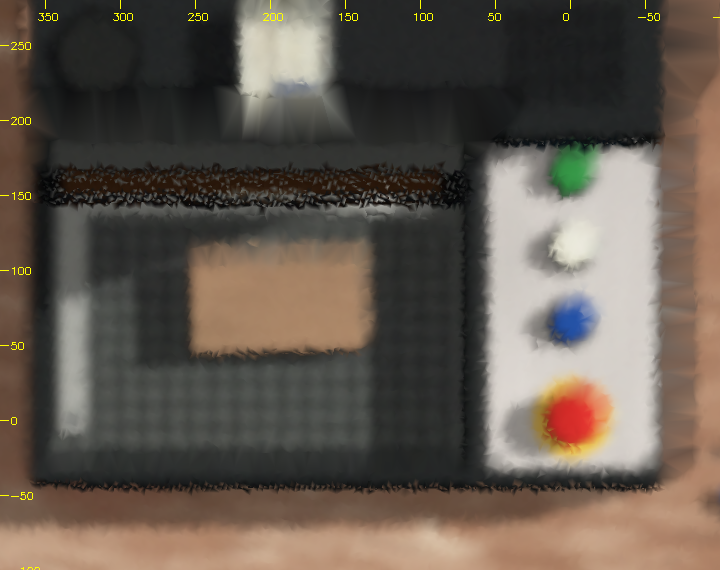

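Run:
```python
from h import *
t=np.load('L.npz');d=np.load('top0.npz')
B=np.array([471.8,-157.3]);yaw=.0905;c,s=np.cos(yaw),np.sin(yaw);Ri=np.array([[c,s],[-s,c]])
for n in('top','side'):
    P=np.load(n+'0.npz')['P'];L=(P[...,:2]-B)@Ri.T;z=P[...,2]
    m=(L[...,1]>70)&(L[...,1]<335)&(L[...,0]>110)&(L[...,0]<200)&(z>140)&(z<330)
    x=L[...,0][m];zz=z[m];yy=L[...,1][m]
    print(n,m.sum(),zz.max(), yy.min(),yy.max())
    for a in range(140,330,20):
        k=(zz>=a)&(zz<a+20)
        if k.sum()>3: print(a,np.round(np.percentile(x[k],[5,50,95]),1),k.sum())
P=np.load('side0.npz')['P'];L=(P[...,:2]-B)@Ri.T;z=P[...,2]
# z profile along x' at several y', side cam
for n in('top','side'):
  P=np.load(n+'0.npz')['P'];L=(P[...,:2]-B)@Ri.T;z=P[...,2]
  for y0 in (100,190,280,328,345):
    print(n,y0,[ (x0,int(np.nanmedian(z[k]))) for x0 in range(-60,260,10) for k in [(abs(L[...,0]-x0)<5)&(abs(L[...,1]-y0)<6)] if k.sum()>0])
```

```text
top 1390 329.9818215876094 70.22192080203516 334.7833484380469
140 [162.2 164.1 165.7] 116
160 [159.9 162.1 163.9] 116
180 [158.2 160.2 162. ] 125
200 [155.7 157.7 159.8] 125
220 [153.5 155.7 157.2] 135
240 [151.4 153.8 155.4] 130
260 [149.3 151.4 153.2] 140
280 [145.  146.9 150.2] 75
300 [143.5 146.  152.6] 312
320 [142.5 147.2 152. ] 116
side 2445 329.7605917381991 70.06608435483419 334.99111992434257
140 [161.2 163.2 165.1] 224
160 [158.1 161.  163. ] 234
180 [156.9 159.1 161. ] 243
200 [155.  157.1 158.7] 244
220 [152.2 154.9 157. ] 255
240 [150.5 152.7 154.8] 270
260 [148.1 150.9 152.6] 275
280 [144.5 148.3 150.7] 238
300 [142.4 144.4 150.7] 365
320 [141.6 144.5 151.1] 97
top 100 [(-60, 1), (-50, 24), (-40, 85), (-30, 90), (-20, 39), (-10, 39), (0, 41), (10, 39), (20, 41), (30, 38), (40, 40), (50, 39), (60, 38), (70, 42), (80, 39), (90, 40), (100, 38), (110, 38), (120, 37), (130, 41), (140, 53), (150, 270), (160, 160), (170, 105), (180, 39), (190, 35), (220, 137), (230, 135), (240, 134), (250, 132)]
top 190 [(-60, -3), (-50, 14), (-40, 86), (-30, 86), (-20, 40), (-10, 39), (0, 3
[... 1860 characters left out ...]
), (130, 39), (140, 52), (150, 265), (160, 171), (170, 102), (180, 38), (190, 38), (200, 38), (210, 36)]
side 328 [(-60, -1), (-50, 37), (-40, 87), (-10, 46), (0, 46), (10, 49), (20, 45), (30, 47), (40, 48), (50, 46), (60, 47), (70, 50), (80, 43), (90, 46), (100, 49), (110, 46), (120, 49), (130, 48), (140, 300), (150, 267), (160, 172), (170, 70), (180, 40), (190, 39), (200, 40), (210, 37)]
side 345 [(-60, 0), (-50, 33), (-40, 85), (-30, 79), (-20, 75), (-10, 66), (0, 65), (10, 70), (20, 66), (30, 68), (40, 67), (50, 65), (60, 66), (70, 70), (80, 71), (90, 64), (100, 70), (110, 69), (120, 68), (130, 67), (140, 75), (150, 239), (160, 141), (170, 69), (180, 54), (190, 50), (200, 42), (210, 36)]
```

```bash
cat > to.py <<'E'
# usage: to.py x' y' z  -> remaining move in tool axes to target in engraver-aligned frame (origin red button)
import sys
from h import *
B=np.array([471.8,-157.3]);yaw=.0905;c,s=np.cos(yaw),np.sin(yaw);Ri=np.array([[c,s],[-s,c]])
st=robot.state();p=st['tcp_pos'];T=R.from_rotvec(st['tool_rot'])
print('now',np.round(np.r_[Ri@(p[:2]-B),p[2]],1),'F',np.round(np.r_[Ri@st['contact_force'][:2],st['contact_force'][2]],1),'t',round(st['time_s'],2),'j6',round(st['joint_positions'][5],2))
D=R.from_matrix(np.array([[-c,-s,0],[-s,c,0],[0,0,-1]]).T)
print('rot',np.round((T.inv()*D).as_rotvec(),3))
if len(sys.argv)>3:
    a=np.array(sys.argv[1:4],float);w=np.r_[Ri.T@a[:2]+B,a[2]]
    print('move',np.round(T.inv().apply(w-p),1))
E
python3 nudge.py '{"segments": [[0,0,0,0,0,-0.125],[0,0,0,0,0,-0.125],[0,0,0,0,0,-0.125],[0,0,0,0,0,-0.125]]}' 0; python3 to.py 20 190 231
```

```text
time_s: 0.5
tcp_pos: [219.0, 504.3, 231.0]
tool_rot: [0.15, -3.137, 0.001]
contact_force: [0.6, -0.1, -0.2]
opening: 0.329
finger_force: 0.0
now [-192.   681.7  231. ] F [ 0.6 -0.1 -0.2] t 0.5 j6 -0.72
rot [-0.001 -0.001  0.005]
move [-2.096e+02 -4.928e+02  2.000e-01]
```

```bash
python3 nudge.py '{"segments": [[-19,-45,0,0,0,0],[-19,-45,0,0,0,0],[-19,-45,0,0,0,0],[-19,-45,0,0,0,0],[-19,-45,0,0,0,0]]}'; python3 nudge.py '{"segments": [[-19,-45,0,0,0,0],[-19,-45,0,0,0,0],[-19,-45,0,0,0,0],[-19,-45,0,0,0,0],[-19,-45,0,0,0,0]]}' >/dev/null; python3 to.py 20 190 100
```

```text
time_s: 1.0
tcp_pos: [334.3, 287.1, 231.2]
tool_rot: [0.142, -3.138, 0.0]
contact_force: [0.6, 0.8, 0.4]
opening: -0.001
finger_force: 0.0
now [ -1.7 229.8 231.2] F [1.4 0.5 1. ] t 1.5 j6 -1.76
rot [ 0.    -0.    -0.001]
move [-21.8 -39.8 131.2]
```

```bash
python3 nudge.py '{"segments": [[-21,-40,0,0,0,0],[0,0,40,0,0,0],[0,0,45,0,0,0],[0,0,45,0,0,0]]}'; python3 to.py 20 190 50
```

```text
time_s: 1.9
tcp_pos: [473.3, 35.0, 99.9]
tool_rot: [-0.14, 3.138, -0.0]
contact_force: [0.6, -1.1, 0.5]
opening: -0.004
finger_force: 0.0
now [ 18.9 191.4  99.9] F [ 0.5 -1.2  0.5] t 1.9 j6 -1.84
rot [-0.     0.001 -0.001]
move [-1.1 -1.4 49.9]
```

```bash
python3 nudge.py '{"segments": [[0,0,25,0,0,0],[0,0,25,0,0,0],[-6,0,0,0,0,0],[-6,0,0,0,0,0],[0,0,0,0,0,0]]}'; python3 to.py
python3 - <<'E'
from h import *
s=snap('side');cv2.imwrite('pics/s1.png',cv2.resize(s['frame'][140:310,180:440,::-1],None,fx=3,fy=3))
E
```

```text
time_s: 2.4
tcp_pos: [487.1, 36.4, 52.6]
tool_rot: [-0.142, 3.135, -0.001]
contact_force: [-0.9, 0.5, -0.2]
opening: 0.0
finger_force: 0.0
now [ 32.8 191.5  52.6] F [-0.8  0.5 -0.2] t 2.4 j6 -1.83
rot [-0.001  0.003 -0.   ]
```

View pics/s1.png

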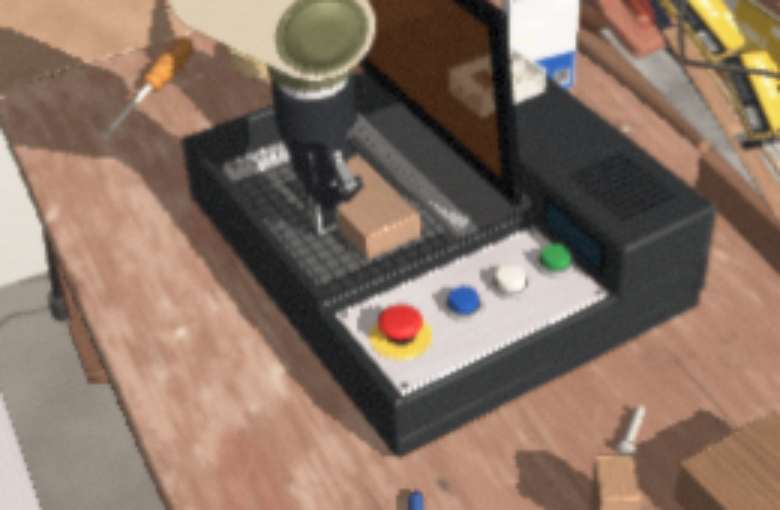

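```bash
python3 nudge.py '{"segments": [[-5,0,0,0,0,0],[-5,0,0,0,0,0],[-5,0,0,0,0,0],[-4,0,0,0,0,0],[-4,0,0,0,0,0]]}' >/dev/null; python3 to.py; python3 nudge.py '{"segments": [[-3,0,0,0,0,0],[-3,0,0,0,0,0],[0,0,0,0,0,0]]}'>/dev/null; python3 to.py
```

```text
now [ 54.3 191.8  51.3] F [-1.1 -0.  -0.3] t 2.95 j6 -1.82
rot [ 0. -0. -0.]
now [ 60.5 191.7  51.3] F [-0.1  0.9  0.6] t 3.25 j6 -1.81
rot [-0.     0.001 -0.   ]
```

```bash
for i in 1; do python3 nudge.py '{"segments": [[-2,0,0,0,0,0],[-2,0,0,0,0,0],[0,0,0,0,0,0]]}'>/dev/null; python3 to.py; python3 nudge.py '{"segments": [[-2,0,0,0,0,0],[-1,0,0,0,0,0],[0,0,0,0,0,0]]}'>/dev/null; python3 to.py; done
```

```text
now [ 64.4 191.7  51.3] F [ 1.4 -0.7 -1. ] t 3.55 j6 -1.81
rot [-0.  0. -0.]
now [ 64.7 192.   51.3] F [-11.5  -0.6   8. ] t 3.85 j6 -1.81
rot [ 0.    -0.006  0.   ]
```

```bash
python3 nudge.py '{"segments": [[15,0,0,0,0,0],[5,-30,0,0,0,0],[0,-35,0,0,0,0],[0,-32,0,0,0,0],[-10,0,0,0,0,0]]}'>/dev/null; python3 to.py 94 95 51;  python3 - <<'E'
from h import *
s=snap('top');cv2.imwrite('pics/t1.png',cv2.resize(s['frame'][120:280,230:410,::-1],None,fx=3.3,fy=3.3,interpolation=2))
E
```

```text
now [57.  91.5 51.4] F [0.5 0.5 0.1] t 4.35 j6 -2.0
rot [-0.001  0.001 -0.004]
move [-37.    3.6   0.5]
```

View pics/t1.png

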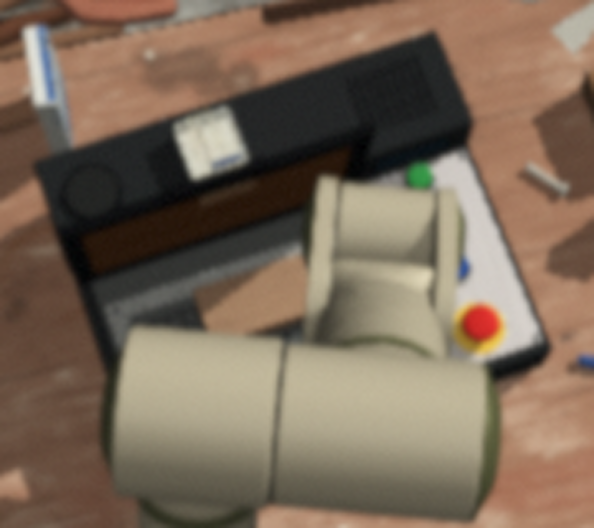

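Run:
```python
from h import *
B=np.array([471.8,-157.3]);yaw=.0905;c,s=np.cos(yaw),np.sin(yaw);Ri=np.array([[c,s],[-s,c]])
for n in('top','side'):
    P=cloud(snap(n)).reshape(-1,3);L=(P[:,:2]-B)@Ri.T;z=P[:,2]
    for a in range(100,440,20):
        k=(z>=a)&(z<a+20)&(L[:,1]>10)&(L[:,1]<160)&(L[:,0]>-100)&(L[:,0]<137)
        if k.sum()>5: print(n,a,np.round(np.percentile(L[k,0],[2,98])),np.round(np.percentile(L[k,1],[2,98])),k.sum())
```

```text
top 100 [-10.  12.] [10. 18.] 18
top 300 [ 7. 41.] [38. 64.] 6
top 320 [ 11. 110.] [ 27. 158.] 226
top 340 [19. 98.] [ 37. 145.] 652
top 360 [ 6. 81.] [ 44. 156.] 119
top 380 [-69.  48.] [ 59. 159.] 250
top 400 [-54.  12.] [ 72. 153.] 205
top 420 [-63.  -9.] [ 99. 155.] 45
side 100 [-9. 63.] [ 12. 135.] 99
side 120 [38. 63.] [ 34. 151.] 117
side 140 [35. 64.] [ 32. 111.] 157
side 160 [43. 63.] [53. 79.] 62
side 180 [17. 82.] [ 56. 103.] 168
side 200 [18. 82.] [ 56. 101.] 177
side 220 [18. 84.] [ 57. 108.] 175
side 240 [15. 75.] [54. 98.] 77
side 260 [ 4. 55.] [29. 56.] 103
side 280 [-22.  68.] [24. 64.] 224
side 300 [-44. 111.] [ 22. 114.] 389
side 320 [-64. 108.] [ 24. 122.] 593
side 340 [-75.  94.] [ 33. 152.] 968
side 360 [-84.  72.] [ 45. 154.] 621
side 380 [-95.  41.] [ 57. 158.] 547
side 400 [-98.   1.] [ 72. 128.] 449
side 420 [-98. -18.] [ 97. 128.] 315
```

```bash
python3 nudge.py '{"segments": [[0,0,0,0,-0.15,0],[0,0,0,0,-0.15,0],[0,0,0,0,-0.05,0]]}'>/dev/null; python3 to.py 102 97 54
```

```text
now [55.  96.4 51.3] F [-0.4  4.6  4.6] t 4.8 j6 -2.36
rot [-0.     0.352 -0.   ]
move [-45.    0.6  13.6]
```

```bash
python3 nudge.py '{"segments": [[0,0,0,0,0,0],[0,0,0,0,0,0]]}'>/dev/null; python3 to.py 100 97 54;  python3 - <<'E'
from h import *
s=snap('side');cv2.imwrite('pics/s2.png',cv2.resize(s['frame'][130:290,200:430,::-1],None,fx=3.4,fy=3.4))
E
```

```text
now [57.2 95.4 51.6] F [-0.3 -0.   1.3] t 5.0 j6 -2.36
rot [0.    0.349 0.001]
move [-41.1   1.6  12.4]
```

View pics/s2.png

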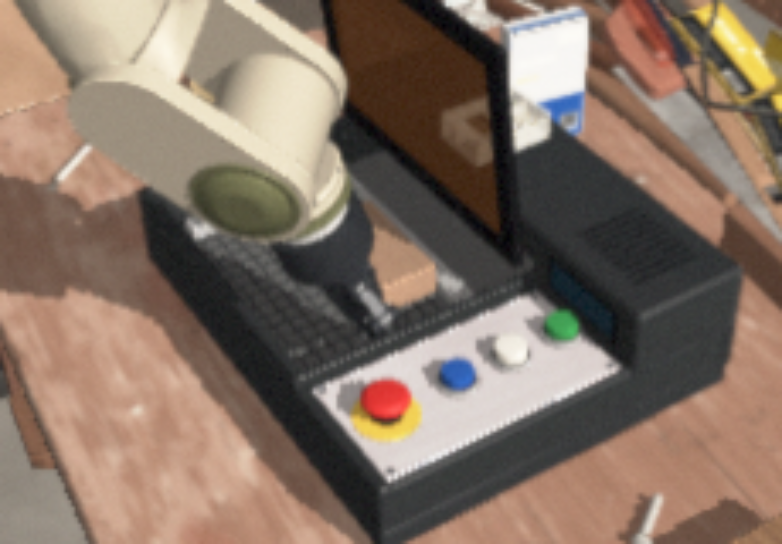

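```bash
python3 nudge.py '{"segments": [[-20,0,6,0,0,0],[-20,0,6,0,0,0],[0,0,0,0,0,0]]}'>/dev/null; python3 to.py 100 115 54; python3 nudge.py '{"segments": [[0,10,0,0,0,0],[0,5,0,0,0,0],[0,0,0,0,0,0]]}'>/dev/null; python3 to.py 100 150 54
```

```text
now [101.2  94.7  54.1] F [0.3 0.4 0.4] t 5.35 j6 -2.26
rot [-0.001  0.352  0.001]
move [ 1.2 20.3 -0.3]
now [ 97.9 111.   53.6] F [ 0.1 -0.8  0.1] t 5.65 j6 -2.22
rot [0.001 0.349 0.001]
move [-2.1 39.   0.3]
```

```bash
python3 nudge.py '{"segments": [[-1,6,0,0,0,0],[0,6,0,0,0,0],[0,6,0,0,0,0],[0,6,0,0,0,0],[0,6,0,0,0,0]]}'>/dev/null; python3 to.py; python3 nudge.py '{"segments": [[0,6,0,0,0,0],[0,6,0,0,0,0],[0,6,0,0,0,0],[0,6,0,0,0,0],[0,0,0,0,0,0]]}'>/dev/null; python3 to.py 100 189 54
```

```text
now [ 99.6 140.2  54.2] F [-1.5 -1.7  0.4] t 6.15 j6 -2.14
rot [-0.    0.35 -0.  ]
now [ 99.5 164.8  54.1] F [-0.3  0.2 -0.2] t 6.65 j6 -2.07
rot [0.001 0.35  0.   ]
move [-0.4 24.2  0.2]
```

```bash
python3 nudge.py '{"segments": [[0,5,0,0,0,0],[0,5,0,0,0,0],[0,3,0,0,0,0],[0,0,0,0,0,0]]}'>/dev/null; python3 to.py; python3 nudge.py '{"segments": [[0,3,0,0,0,0],[0,3,0,0,0,0],[0,0,0,0,0,0]]}'>/dev/null; python3 to.py 100 189 54;python3 - <<'E'
from h import *
P=cloud(s:=snap('side'));cv2.imwrite('pics/s3.png',cv2.resize(s['frame'][130:290,200:430,::-1],None,fx=3.4,fy=3.4))
E
```

```text
now [ 99.6 177.3  54.1] F [ 0.3 -0.7 -0.1] t 7.05 j6 -2.03
rot [0.   0.35 0.  ]
now [ 99.6 183.1  54.1] F [-0.3  0.5 -0.2] t 7.35 j6 -2.01
rot [ 0.    0.35 -0.  ]
move [-0.4  5.9  0.2]
```

View pics/s3.png

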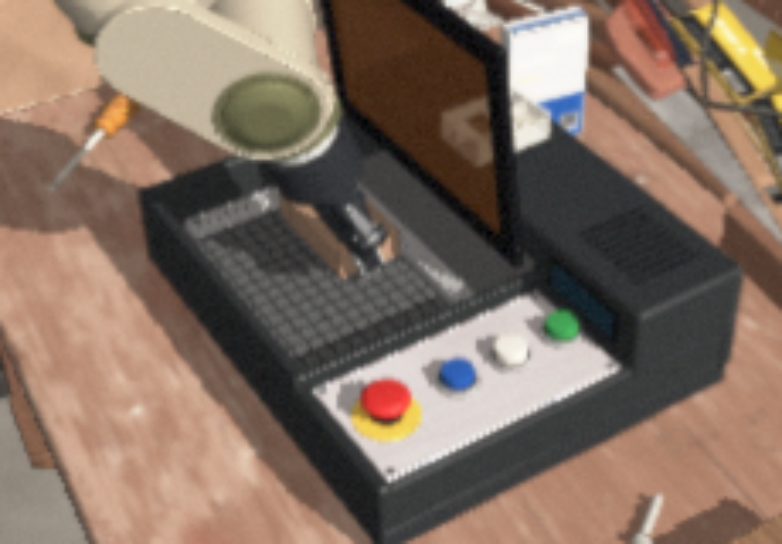

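Image shows the fingertip at (370,262) behind the block's right face and the block about to reach the left rule. I keep pushing gently.

```bash
python3 nudge.py '{"segments": [[0,3,0,0,0,0],[0,2,0,0,0,0],[0,0,0,0,0,0]]}'>/dev/null; python3 to.py; python3 nudge.py '{"segments": [[0,2,0,0,0,0],[0,2,0,0,0,0],[0,0,0,0,0,0]]}'>/dev/null; python3 to.py
```

```text
now [ 99.6 188.1  54.1] F [ 0.4 -0.3 -0.4] t 7.7 j6 -2.0
rot [ 0.    0.35 -0.  ]
now [ 99.6 192.   54.1] F [ 0.4 -0.1 -0. ] t 8.0 j6 -1.98
rot [ 0.    0.35 -0.  ]
```

```bash
python3 nudge.py '{"segments": [[0,2,0,0,0,0],[0,1,0,0,0,0],[0,0,0,0,0,0]]}'>/dev/null; python3 to.py
```

```text
now [100.1 193.4  54.4] F [ -2.5 -11.3   0.6] t 8.3 j6 -1.97
rot [-0.002  0.351 -0.   ]
```

```bash
python3 nudge.py '{"segments": [[0,-12,0,0,0,0],[0,-15,0,0,0,0],[30,0,-11,0,0,0],[28,0,-10,0,0,0],[0,0,0,0,0,0]]}'>/dev/null; python3 to.py 45 262 53
python3 - <<'E'
from h import *
B=np.array([471.8,-157.3]);yaw=.0905;c,s=np.cos(yaw),np.sin(yaw);Ri=np.array([[c,s],[-s,c]])
for n in('top','side'):
    sn=snap(n);P=cloud(sn);L=(P[...,:2]-B)@Ri.T
    hsv=cv2.cvtColor(sn['frame'],cv2.COLOR_RGB2HSV)
    m=(abs(P[...,2]-69)<5)&(L[...,0]>30)&(L[...,0]<150)&(L[...,1]>150)&(L[...,1]<335)&(hsv[...,1]>60)&(hsv[...,2]>90)
    q=L[m].astype(np.float32);print(n,m.sum(),cv2.minAreaRect(q),np.percentile(q,[2,98],axis=0))
E
```

```text
now [ 34.6 168.6  53.4] F [ 0.5  0.2 -0.2] t 8.8 j6 -2.18
rot [ 0.001  0.346 -0.001]
move [-9.5 93.4  4. ]
top 501 ((104.5636215209961, 264.73175048828125), (113.42057800292969, 63.62593078613281), 89.5694580078125) [[ 74.15805054 210.87750244]
 [134.96461487 318.44534302]]
side 408 ((103.96826171875, 262.6621398925781), (116.5865707397461, 64.24720001220703), 89.55907440185547) [[ 73.65231552 206.50578064]
 [132.52816101 315.43844727]]
```

```bash
python3 nudge.py '{"segments": [[0,31,0,0,0,0],[0,31,0,0,0,0],[-9,31,3,0,0,0],[-9,0,3,0,0,0],[0,0,0,0,0,0]]}'>/dev/null; python3 to.py; python3 nudge.py '{"segments": [[-5,0,2,0,0,0],[-4,0,1,0,0,0],[0,0,0,0,0,0]]}'>/dev/null; python3 to.py 66 262 53
```

```text
now [ 59.  261.3  54.8] F [ 0.1 -0.5  0.3] t 9.4 j6 -1.79
rot [-0.     0.352  0.002]
now [ 66.5 260.   54.6] F [-0.3 -1.7 -0.5] t 9.7 j6 -1.78
rot [-0.     0.349 -0.001]
move [1.  2.  1.3]
```

```bash
python3 nudge.py '{"segments": [[-2,0,1,0,0,0],[0,0,0,0,0,0]]}'>/dev/null; python3 to.py;python3 nudge.py '{"segments": [[-2,0,1,0,0,0],[0,0,0,0,0,0]]}'>/dev/null; python3 to.py
```

```text
now [ 66.8 260.4  53.9] F [-9.1 -3.1  5.9] t 9.9 j6 -1.78
rot [ 0.     0.346 -0.001]
now [ 67.  260.8  53.2] F [-19.2  -3.8  11.4] t 10.1 j6 -1.78
rot [ 0.001  0.341 -0.   ]
```

```bash
cat > blk.py <<'E'
from h import *
B=np.array([471.8,-157.3]);yaw=.0905;c,s=np.cos(yaw),np.sin(yaw);Ri=np.array([[c,s],[-s,c]])
for n in('top','side'):
    sn=snap(n);P=cloud(sn);L=(P[...,:2]-B)@Ri.T
    hsv=cv2.cvtColor(sn['frame'],cv2.COLOR_RGB2HSV)
    m=(abs(P[...,2]-69)<5)&(L[...,0]>30)&(L[...,0]<150)&(L[...,1]>150)&(L[...,1]<335)&(hsv[...,1]>60)&(hsv[...,2]>90)
    q=L[m].astype(np.float32);print(n,m.sum(),cv2.minAreaRect(q),np.percentile(q,[2,98],axis=0).round(1).tolist())
E
python3 nudge.py '{"segments": [[10,0,-3,0,0,0],[30,-35,-11,0,0,0],[0,-40,0,0,0,0],[0,-35,0,0,0,0],[0,0,0,0,0,0]]}'>/dev/null; python3 to.py 100 173 54; python3 blk.py
```

```text
now [ 29.3 146.7  54.2] F [-0.4  0.3 -0.7] t 10.6 j6 -2.27
rot [-0.003  0.353 -0.005]
move [-66.1  26.7  24.5]
top 521 ((104.434814453125, 265.0669250488281), (114.10710906982422, 63.975704193115234), 88.74356842041016) [[74.3, 210.5], [134.4, 319.2]]
side 410 ((104.64256286621094, 263.1173400878906), (118.92317199707031, 63.0931510925293), 85.82805633544922) [[73.1, 206.5], [132.3, 316.7]]
```

```bash
python3 nudge.py '{"segments": [[-33,5,12,0,0,0],[-33,5,12,0,0,0],[0,16,0,0,0,0],[0,10,0,0,0,0],[0,0,0,0,0,0]]}'>/dev/null; python3 to.py; python3 nudge.py '{"segments": [[0,5,0,0,0,0],[0,4,0,0,0,0],[0,0,0,0,0,0]]}'>/dev/null; python3 to.py
```

```text
now [ 98.3 189.1  53.5] F [ 0.3 -0.1  0.4] t 11.2 j6 -2.0
rot [0.001 0.349 0.003]
now [ 98.7 193.6  54. ] F [ -5.3 -18.1   1.7] t 11.5 j6 -1.97
rot [-0.004  0.351  0.   ]
```

```bash
python3 nudge.py '{"segments": [[0,2,0,0,0,0],[0,0,0,0,0,0]]}'>/dev/null; python3 to.py; python3 nudge.py '{"segments": [[0,2,0,0,0,0],[0,0,0,0,0,0]]}'>/dev/null; python3 to.py
```

```text
now [ 98.8 193.8  54.1] F [ -9.4 -30.4   3. ] t 11.7 j6 -1.97
rot [-0.006  0.351 -0.001]
now [ 98.9 194.1  54.3] F [-13.8 -44.    4.2] t 11.9 j6 -1.96
rot [-0.009  0.351 -0.001]
```

```bash
python3 nudge.py '{"segments": [[0,-5,0,0,0,0],[0,-15,0,0,0,0],[30,0,-11,0,0,0],[35,0,-12,0,0,0],[0,0,0,0,0,0]]}'>/dev/null; python3 to.py; python3 blk.py; python3 nudge.py '{"segments": [[0,0,-40,0,0,0],[0,0,-45,0,0.15,0],[0,0,-45,0,0.15,0],[0,0,-45,0,0.05,0],[0,0,-45,0,0,0]]}'>/dev/null; python3 to.py 0 198 370
```

```text
now [ 25.3 180.7  52.4] F [ 0.5  0.7 -0.3] t 12.4 j6 -2.16
rot [ 0.002  0.345 -0.002]
top 509 ((104.70914459228516, 264.76922607421875), (113.33490753173828, 64.46139526367188), 89.57672882080078) [[74.5, 210.8], [134.7, 319.6]]
side 454 ((103.51626586914062, 262.4167785644531), (64.11251831054688, 115.79651641845703), 0.061966460198163986) [[72.9, 207.4], [131.7, 316.5]]
now [ -9.3 180.8 239.2] F [ 1.  -0.5 -0. ] t 13.0 j6 -1.92
rot [0.011 0.095 0.01 ]
move [ -21.8   18.5 -129.1]
```

```bash
python3 nudge.py '{"segments": [[0,0,-40,0,0.1,0],[0,5,-40,0,0,0],[0,5,-40,0,0,0],[0,5,-20,0,0,0],[0,0,0,0,0,0]]}'>/dev/null; python3 to.py 190 198 370
```

```text
now [-12.5 194.6 380. ] F [0.8 0.2 0.5] t 13.5 j6 -1.86
rot [0.01  0.002 0.011]
move [-202.5    1.1   10.4]
```

```bash
python3 nudge.py '{"segments": [[-40,0,0,0,0,0],[-40,0,0,0,0,0],[-40,0,0,0,0,0],[-40,0,0,0,0,0],[-42,0,0,0,0,0]]}'>/dev/null; python3 to.py 190 198 295
```

```text
now [190.  196.5 374.7] F [ 0.7 -0.4  0.2] t 14.0 j6 -1.77
rot [ 0.012 -0.006  0.01 ]
move [-0.5  0.5 79.8]
```

```bash
python3 nudge.py '{"segments": [[0,0,30,0,0,0],[0,0,30,0,0,0],[0,0,22,0,0,0],[0,0,0,0,0,0]]}'>/dev/null; python3 to.py 168 198 294;python3 - <<'E'
from h import *
s=snap('side');cv2.imwrite('pics/s4.png',cv2.resize(s['frame'][20:290,200:430,::-1],None,fx=2.2,fy=2.2))
E
```

```text
now [187.2 197.6 289.5] F [ 0.5  0.5 -0.2] t 14.4 j6 -1.77
rot [ 0.013 -0.012  0.01 ]
move [19.3  0.6 -4.2]
```

View pics/s4.png

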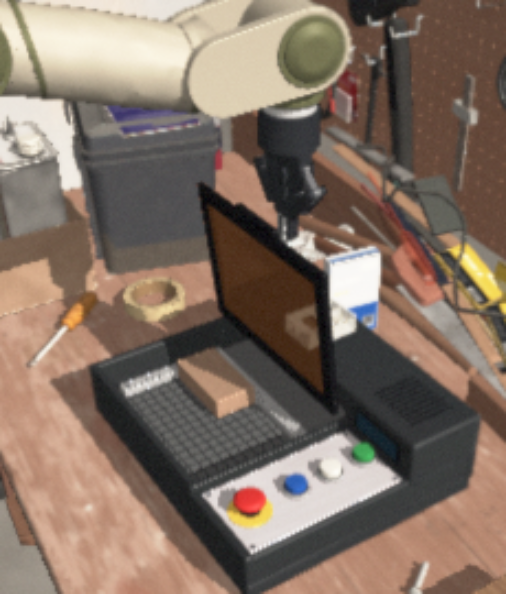

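```bash
python3 nudge.py '{"segments": [[17,0,-1,0,0.01,0],[15,0,0,0,0,0],[15,0,2,0,0,0],[14,0,5,0,0,0],[10,0,4,0,0,0]]}'>/dev/null; python3 to.py 95 198 270; python3 nudge.py '{"segments": [[12,0,6,0,0,0],[12,0,7,0,0,0],[12,0,9,0,0,0],[12,0,9,0,0,0]]}'>/dev/null; python3 to.py 48 198 233
```

```text
now [116.9 196.7 286.9] F [1.  0.5 2.1] t 14.95 j6 -1.8
rot [ 0.011 -0.01   0.01 ]
move [21.7  1.3 17.2]
now [ 68.8 196.4 256.3] F [1.2 0.7 1.8] t 15.35 j6 -1.82
rot [ 0.011 -0.01   0.01 ]
move [20.5  1.5 23.5]
```

```bash
python3 nudge.py '{"segments": [[10,0,11,0,0,0],[10,0,12,0,0,0],[10,0,12,0,0,0],[9,0,12,0,0,0],[7,0,13,0,0,0]]}'>/dev/null; python3 to.py 15 198 185; python3 nudge.py '{"segments": [[6,0,14,0,0,0],[5,0,14,0,0,0],[4,0,14,0,0,0],[3,0,14,0,0,0]]}'>/dev/null; python3 to.py -3 198 120
```

```text
now [ 22.1 196.5 196.6] F [ 0.4 -0.1  1.6] t 15.85 j6 -1.84
rot [ 0.01  -0.011  0.01 ]
move [ 7.   1.4 11.7]
now [  3.6 197.  140.5] F [-0.5  0.   0.6] t 16.25 j6 -1.85
rot [ 0.011 -0.011  0.011]
move [ 6.3  0.9 20.6]
```

```bash
python3 nudge.py '{"segments": [[2,0,12,0,0,0],[2,0,10,0,0,0],[0,0,8,0,0,0],[0,0,6,0,0,0],[0,0,0,0,0,0]]}'>/dev/null; python3 to.py -3 198 100; python3 nudge.py '{"segments": [[0,0,3,0,0,0],[0,0,2,0,0,0],[0,0,0,0,0,0]]}'>/dev/null; python3 to.py
```

```text
now [ -1.7 197.7 103.5] F [-0.5 -0.6 -0.6] t 16.75 j6 -1.86
rot [ 0.012 -0.015  0.011]
move [1.2 0.3 3.5]
now [ -2.1 197.8  98.5] F [ 0.2 -0.   0.8] t 17.05 j6 -1.86
rot [ 0.012 -0.015  0.011]
```

```bash
python3 nudge.py '{"segments": [[0,0,2,0,0,0],[0,0,0,0,0,0]]}'>/dev/null; python3 to.py;  python3 nudge.py '{"segments": [[0,0,2,0,0,0],[0,0,0,0,0,0]]}'>/dev/null; python3 to.py
python3 - <<'E'
from h import *
s=snap('side');cv2.imwrite('pics/s5.png',cv2.resize(s['frame'][100:310,200:430,::-1],None,fx=2.8,fy=2.8))
E
```

```text
now [ -1.9 197.8  97.9] F [-4.8  0.2 17.6] t 17.25 j6 -1.86
rot [ 0.011 -0.013  0.011]
now [ -1.9 197.8  97.7] F [-12.    1.8  41. ] t 17.45 j6 -1.86
rot [ 0.01  -0.012  0.011]
```

View pics/s5.png

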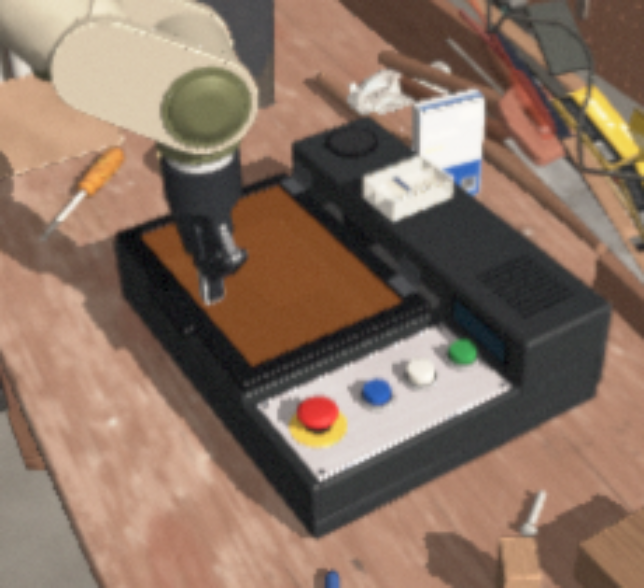

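```bash
python3 nudge.py '{"segments": [[0,0,-20,0,0,0],[0,0,-25,0,0,0],[-30,-30,0,0,0,0],[-35,-40,0,0,0,0],[0,-40,0,0,0,0]]}'>/dev/null;  python3 nudge.py '{"segments": [[0,-40,0,0,0,0],[0,-46,0,0,0,0],[0,0,0,0,0,0]]}'>/dev/null; python3 to.py 64 0 100
```

```text
now [ 63.4  -0.4 136. ] F [ 0.5 -0.4 -0.4] t 18.3 j6 -2.16
rot [ 0.01  -0.014  0.006]
move [-1.1  0.  36. ]
```

```bash
python3 nudge.py '{"segments": [[-1,0,18,0,0,0],[0,0,18,0,0,0],[0,0,4,0,0,0],[0,0,0,0,0,0]]}'>/dev/null; python3 to.py; python3 nudge.py '{"segments": [[0,0,3,0,0,0],[0,0,3,0,0,0],[0,0,0,0,0,0]]}'>/dev/null; python3 to.py
```

```text
now [63.7  5.4 96.2] F [-0.   0.8 -0.5] t 18.7 j6 -2.15
rot [ 0.012 -0.016  0.011]
now [64.3  4.9 90.9] F [0.8 0.2 4.7] t 19.0 j6 -2.15
rot [ 0.011 -0.013  0.011]
```

```bash
python3 nudge.py '{"segments": [[0,0,2,0,0,0],[0,0,0,0,0,0],[0,0,0,0,0,0]]}'>/dev/null; python3 to.py
```

```text
now [64.3  4.9 89.1] F [1.1 2.1 6.2] t 19.3 j6 -2.15
rot [ 0.011 -0.013  0.011]
```

```bash
python3 nudge.py '{"segments": [[0,0,1.5,0,0,0],[0,0,0,0,0,0],[0,0,0,0,0,0]]}'>/dev/null; python3 to.py
```

```text
now [64.4  4.9 88.8] F [-2.3  4.1 16.6] t 19.6 j6 -2.15
rot [ 0.01  -0.012  0.011]
```

```bash
python3 nudge.py '{"segments": [[0,0,-12,0,0,0],[0,0,-14,0,0,0],[-25,-3,0,0,0,0],[-25,-2,0,0,0,0],[0,0,0,0,0,0]]}'>/dev/null; python3 to.py 114.5 0 97
```

```text
now [115.8  -0.  111.7] F [-0.6 -0.1 -0.6] t 20.1 j6 -2.11
rot [ 0.011 -0.014  0.011]
move [ 1.1 -0.1 14.8]
```

```bash
python3 nudge.py '{"segments": [[1,0,9,0,0,0],[0,0,6,0,0,0],[0,0,4,0,0,0],[0,0,2,0,0,0],[0,0,1.5,0,0,0]]}'>/dev/null; python3 to.py; python3 nudge.py '{"segments": [[0,0,1.5,0,0,0],[0,0,0,0,0,0],[0,0,0,0,0,0]]}'>/dev/null; python3 to.py
```

```text
now [112.3   0.5  89.6] F [-3.6  0.5  3.6] t 20.6 j6 -2.12
rot [ 0.012 -0.015  0.01 ]
now [112.4   0.5  89. ] F [-6.2  1.4  9.8] t 20.9 j6 -2.12
rot [ 0.011 -0.015  0.011]
```

```bash
python3 nudge.py '{"segments": [[0,0,1.5,0,0,0],[0,0,0,0,0,0],[0,0,0,0,0,0]]}'>/dev/null; python3 to.py;python3 nudge.py '{"segments": [[0,0,-12,0,0,0],[0,0,-14,0,0,0],[-26,0,0,0,0,0],[-26,0,0,0,0,0],[0,0,0,0,0,0]]}'>/dev/null; python3 to.py 164.5 0 97
```

```text
now [112.5   0.4  88.8] F [-8.9  3.1 19. ] t 21.2 j6 -2.12
rot [ 0.011 -0.014  0.011]
now [167.4   0.8 111.6] F [-0.3  0.9  0. ] t 21.7 j6 -2.07
rot [ 0.011 -0.013  0.012]
move [ 2.7 -0.9 14.6]
```

```bash
python3 nudge.py '{"segments": [[1.5,0,9,0,0,0],[0,0,6,0,0,0],[0,0,4,0,0,0],[0,0,2,0,0,0],[0,0,1.5,0,0,0]]}'>/dev/null; python3 to.py; python3 nudge.py '{"segments": [[0,0,1.5,0,0,0],[0,0,1,0,0,0],[0,0,0,0,0,0]]}'>/dev/null; python3 to.py
```

```text
now [162.8   0.9  89.5] F [-3.   1.1  4.2] t 22.2 j6 -2.08
rot [ 0.012 -0.015  0.01 ]
now [163.    0.9  88.9] F [-7.6  2.5 14.3] t 22.5 j6 -2.08
rot [ 0.011 -0.014  0.011]
```

```bash
python3 nudge.py '{"segments": [[0,0,1,0,0,0],[0,0,0,0,0,0]]}'>/dev/null; python3 to.py; python3 nudge.py '{"segments": [[0,0,-15,0,0,0],[0,0,-25,0,0,0],[0,0,-40,0,0,0],[0,0,-40,0,0,0],[0,0,0,0,0,0]]}'>/dev/null; python3 nudge.py '{"segments": [[40,0,-40,0,0,0],[40,0,0,0,0,0],[40,-30,0,0,0,0],[40,-40,0,0,0,0],[0,0,0,0,0,0]]}' >/dev/null; python3 to.py
python3 - <<'E'
from h import *
s=snap('side');cv2.imwrite('pics/s6.png',cv2.resize(s['frame'][100:310,180:430,::-1],None,fx=2.8,fy=2.8))
t=snap('top');a=t['frame'].astype(int);b=np.load('top0.npz')['f'].astype(int)
np.save('topend.npy',a)
E
```

```text
now [163.    0.9  88.8] F [-9.5  3.  20.3] t 22.7 j6 -2.08
rot [ 0.01  -0.014  0.011]
now [ 12.4 -71.  242.5] F [-0.3  0.8  0.4] t 23.7 j6 -2.32
rot [ 0.011 -0.015  0.005]
```

View pics/s6.png

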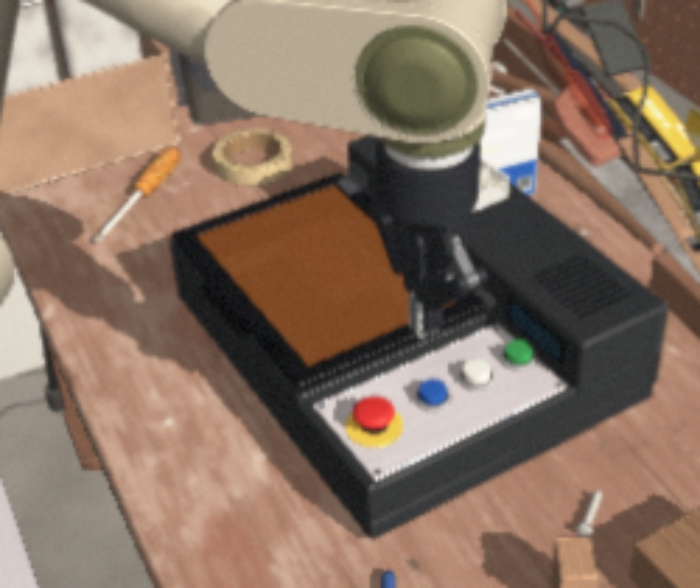

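The picture shows the guard level and shut, all the buttons up (blue at 432,392, white at 477,372, green at 519,352, red untouched) and the tool clear of everything. I'm handing the job in.

```bash
python3 -c "
from cell import robot
print(robot.finish_job())"
```

```text
the job is handed in; nothing more can be done
None
```

The pine block is pushed snug against both rules, the guard is shut, and blue, white and green were each pressed fully down and released in that order; the job was handed in at about 24 s, and no verdict was returned.

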